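# Comb printer shafts into the grooves of the sorting tray

### The arm

A 7-joint arm with a two-finger parallel gripper is mounted at the origin on the work surface. World frame = base frame: x ahead of the robot, y to its left, z up, the work surface at z = 0. Lengths are in m, angles in degrees, forces in N, time in s.
With the tool pointing down it reaches from about 0.4 to 0.85 m from the base axis. Payload 6.9 kg.
Tool frame: the origin (TCP) lies midway between the tips of the shut fingers; the grasp point (between the pads) lies 19 mm behind it; z points along the fingers, y is the line along which they close (so a half turn about z gives the same grasp; the last joint's range is limited). The gripper opens to 85 mm and grips with 20 to 120 N. Pads are 22 mm wide; open, the fingers measure 114 mm over their backs; the gripper's body (76 mm by 85 mm) begins 54 mm behind the grasp point. The pads swing forward as they close: fully open they stand 13 mm farther back than shut.
Start: joints at [-60.418, 29.078, -13.613, 85.955, 7.202, 65.827, -8.869], TCP at [0.25, 0.573, 0.231] pointing down, gripper open.
Joint ranges: [-176.47, 176.47], [-13.61, 117.27], [-81.72, 77.17], [0.22, 143.17], [-87.28, 267.28], [10, 112.55], [-165.47, 165.47]. Speed limits (degrees/s): [136.94, 136.94, 180, 180, 180, 180, 180].

### API

Orientations are given as [roll, pitch, yaw] about the fixed x, y, z axes, in that order (R = Rz(yaw) Ry(pitch) Rx(roll)).
In Python, from workcell import env, read_camera, camera_params, finish_job, nets gives the robot as it stands. The module is installed in compiled form; this text tells all that it offers.
- The arm moves only by the tool move_arm, never from a script. Its argument "rows" is one flat list of numbers, 5 for each row, row after row: the shift along the tool's x, y, z as a fraction of full scale, then the turn about the tool's z as a fraction of full scale, then the gripper command: -1 is shut, 1 is fully open, values between are in proportion. In form: [dx, dy, dz, yaw, fingers, dx, dy, dz, yaw, fingers, ...]. A call has 1 to 8 rows; each row is the pose to reach, as a shift and turn from the pose commanded when the call began, along the tool's axes at that moment; what a row does not reach only later rows make up. Full scale, the value 1, is 300 mm for a shift and pi/2 rad for a turn. A row lasts 1/10 s, in which the tool goes at most 50 mm and 8.59 degrees, less where a joint would pass 70% of its speed; a pose out of reach is approached as far as the arm can. A call with a number of a shift or a turn outside -1 to 1 is refused whole. A call with a gripper value outside its range is refused whole. The fingers move at their own pace and stop on an object; "force" is the grip in N (left out, the last holds). Time passes only in rows, so rows that repeat a pose let the fingers close. It gives the time, the measured TCP pose, the force, the opening and the grip force at its end, in the units of the state.
- env.read_state(): the state, without advancing time (a new reading comes with each control period).
- read_camera(name): name is "scene" or "top" or "wrist"; returns (picture, depth): 420x560x3 uint8, red, green, blue; 420x560 float32, m along the optical axis (not along the pixel's ray), 0 where there is no reading.
- camera_params(name): a dict with "fx", "fy", "cx", "cy" (pixels), "R" (3x3) and "t" (3): a world point X has camera coordinates R X + t; the wrist camera has in their place "T_tool_cam" (4x4, takes a point from camera to tool coordinates, whose origin is the TCP and whose axes are the flange's). Camera axes: x right, y down, z forward; pixel columns grow to the right and rows downward; lengths in m; the calibration is good to about 2 mm. A picture is of the moment at which its call begins: read the wrist's pose just before it. camera_params takes no time and is no camera call.
- finish_job(): hands the job in; it is judged then, once.
Trained networks look in the newest picture that a camera, given by its name, has taken for a name from the list of things; names that differ only in an ending like _2 or _b are one class to them, and where a whole thing is asked for, a point or a joint stands for the part that bears it (a point fixed in the world has none). Each returns a list of dicts, best first, with "p" (0 to 1); they miss things now and then, are a little off and sometimes report something else, mostly with a low value. They report only what shows in the picture. A call takes as long as a camera call. They do not tell look-alikes from the thing itself.
- nets.boxes_of(target, camera): "location" ([x, y, z] in m, in world coordinates, good to about 4 mm: the middle of the surface that is visible of it).
- nets.masks_of(target, camera): "pixels" (420x560 bool, what is visible of it).
The state is a dict: "time": time; "q": joint angles; "qvel": joint speeds; "tau": joint torques, N m; "tool_pos": TCP position; "orientation": TCP orientation; "ft_force": force on the tool from outside, world axes, zero at the start; "torque": the same for the moment, N m; "width": opening from 0.0 (shut) to 1.0 (fully open); "grip_force": force on a finger pad.
Only numpy, scipy, OpenCV 4.12 (cv2) and the standard library are available. Lean on these libraries where they do the work, as an engineer would, in place of code of your own. Each camera call takes 0.05 s, during which the arm holds its last target. There are 200 camera calls.

### The job

Pick up the orange toothed rake by its upright grip and comb it along the blue sorting tray, from the open end towards the grooves, so that both loose steel shafts drop into the grooves and lie flat and parallel in them. Then take the rake out and stand it on its teeth on the bench outside the tray, and let go. Move the shafts with the rake only, not with the fingers.

Things in the scene. Friction and masses are not known exactly. Their poses are not given: they have to be found in the camera images.
- rake: Hand rake, 200 g, on its teeth. Orange bar 36 (x) x 176 (y) x 12 mm; black upright grip 24 (x) x 50 (y) mm from z = 30 to 100 mm, to be gripped across its 24 mm. Under the bar two rows of teeth at x = -15 and 15 mm, 6 mm square, 18.5 mm long, from y = -59 to 59 mm. Front and back alike. Origin: centre of the plane of the tooth tips, z up. The similar tool with a grey bar and no teeth is not wanted.
- tray: Blue fixed tray, 228 (x) x 148 (y) mm. Origin: centre of underside, z up; comb along +x. Open at the -x end; 6 mm side walls and end wall (inner face x = 107), tops z = 37 mm; 136 mm wide inside. Flat floor z = 17 mm from x = -114 to 44; then three black-bottomed grooves along y at x = 44-59, 68-83, 92-107, bottom z = 4.5 mm, ridges between at z = 17.
- shaft_a: Loose smooth steel shaft, 12 mm thick, 120 mm long, round ends, 100 g; can roll. Starts on the tray's flat floor, up to 17 degrees askew, the one nearer the open end; the rake fits in behind it with its origin at the tray's x = -90 mm. Origin: its middle, on its axis (tray z = 23 mm on the flat floor, 10.5 mm in a groove); its x runs along it.
- shaft_b: Second shaft like shaft_a, between it and the grooves. When the rake's bar rides on the tray's side walls, its tooth tips are at tray z = 18.5 mm: just over floor and ridges, low enough to push a shaft, and clear of one lying in a groove (its top is 0.5 mm below the ridges).
Things that resemble listed ones, but are neither listed nor needed, are in the scene too. Leave any turquoise look-alike of the rake alone.

How it is judged (in metres and radians):
On the way, in this order (a step that is already met when the one before it is completed fails the run):
1. the rake's teeth are down in the tray (x of rake in the frame of tray between -0.16 and 0.1 m and y of rake in the frame of tray between -0.03 and 0.03 m and z of rake in the frame of tray below 0.03 m), for 0.1 s.
2. both shafts lie in grooves (z of shaft_a in the frame of tray between 0 and 0.013 m and x of shaft_a in the frame of tray between 0.044 and 0.107 m and y of shaft_a in the frame of tray between -0.02 and 0.02 m and angle between the x axis of each of shaft_a, shaft_b and the y axis of tray, either way round below 0.1745 rad and z of shaft_b in the frame of tray between 0 and 0.013 m and x of shaft_b in the frame of tray between 0.044 and 0.107 m and y of shaft_b in the frame of tray between -0.02 and 0.02 m), for 0.2 s.
At the end, for the whole second after the job is handed in: Both shafts lie in grooves (middle under 13 mm above the tray's underside, in the grooved part, within 20 mm of the tray's middle line, parallel to the grooves within 10 degrees); the rake stands on its teeth on the bench, upright within 10 degrees; all at rest (all of step 2 and linear speed of each of shaft_a, shaft_b, rake below 0.02 m/s and height (world z) of rake below 0.0035 m and angle between rake's own z axis and vertical below 0.1745 rad); the robot touches nothing.
It fails at once if the fingers touch a shaft (contact force between the fingers and shaft_a above 0.5 N or contact force between the fingers and shaft_b above 0.5 N).
It also fails if it takes over 51 s, if anything falls off the work surface, if the arm or the gripper's body presses on something with over 40 N, if the wrist force passes 120 N, or if a joint passes its speed limit or range.

## Working session

There is one attempt and no reset: what is moved stays moved. The work goes in short steps, Python scripts to look and compute and a tool call to move; the robot and the scene stay as the last step left them, time stands still between calls to the robot, and variables do not carry over. Pictures are saved under pics/ and viewed, at most 10 in all, crops included, and the job is handed in when it is done.

Besides the shell and the picture viewer there is one more tool, called after "Call:" by a JSON object that holds its "fn" and its "kwargs". move_arm: Moves the arm, as the interface text tells. Its arguments: {"type":"object","properties":{"rows":{"type":"array"},"force":{"type":"number"}},"required":["rows"]}

```bash
mkdir -p pics
python3 - <<'E'
from workcell import env, read_camera, camera_params, nets
import cv2, numpy as np
s=env.read_state(); print(s['time'],s['tool_pos'],s['orientation'],s['width'])
ims=[]
for c in ['top','scene']:
    im,d=read_camera(c); np.savez(f'pics/{c}0.npz',im=im,d=d)
    cv2.imwrite(f'pics/{c}0.png',im[:,:,::-1])
    if c=='top':
        for n in ['rake','tray','shaft_a']:
            for r in nets.boxes_of(n,c): print(n,r)
E
```

```text
0.0 [0.24945062 0.57249433 0.23044069] [-1.79897288e+02  7.16020439e-04  1.56464435e+02] 1.0028200566003889
rake {'location': [0.2642, -0.3449, 0.0295], 'p': 0.93}
rake {'location': [0.4713, -0.6965, 0.0331], 'p': 0.79}
rake {'location': [0.4757, -0.3365, 0.0302], 'p': 0.64}
tray {'location': [0.4988, 0.1579, 0.0172], 'p': 0.68}
shaft_a {'location': [0.5035, 0.1704, 0.0293], 'p': 0.48}
```

View pics/top0.png

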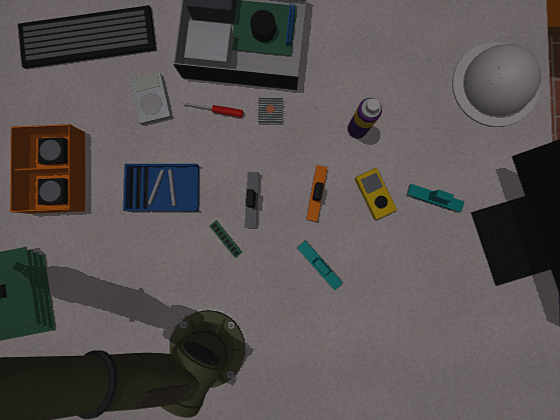

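The top view shows the orange rake at (317,193), with its black grip on the bar, and the blue tray at (161,187). The grooves are at the tray's left end (x≈125-147 px), and two shafts lie at about (155,187) and (171,188). A grey decoy is at (252,200), with turquoise ones at (320,265) and (435,198).

```bash
cat > h.py <<'E'
import numpy as np, cv2
from workcell import env, read_camera, camera_params, nets
def cloud(d,P):
    v,u=np.indices(d.shape); c=np.stack([(u-P['cx'])/P['fx']*d,(v-P['cy'])/P['fy']*d,d],-1)
    return (c-np.array(P['t']))@np.array(P['R'])   # R^T(c-t)
def rect(p):
    (c,(w,h),a)=cv2.minAreaRect((p*1000).astype(np.float32)); b=cv2.boxPoints((c,(w,h),a))
    e=b[1]-b[0]; f=b[2]-b[1]; L=e if np.hypot(*e)>np.hypot(*f) else f
    return np.round(c,1),sorted([round(w,1),round(h,1)]),round(np.degrees(np.arctan2(L[1],L[0]))%180,2)
E
python3 - <<'E'
from h import *
z=np.load('pics/top0.npz'); im,d=z['im'],z['d']; P=camera_params('top'); print(P)
W=cloud(d,P); hsv=cv2.cvtColor(im,cv2.COLOR_RGB2HSV)
def sub(u0,u1,v0,v1):
    m=np.zeros(d.shape,bool); m[v0:v1,u0:u1]=1; return m&(d>0)
o=sub(295,335,160,228)&(hsv[...,0]<22)&(hsv[...,1]>130)&(W[...,2]>.012)
print('rake bar',o.sum(),rect(W[o][:,:2]),np.median(W[o][:,2]))
g=sub(300,335,165,225)&(W[...,2]>.06); print('grip',g.sum(),rect(W[g][:,:2]),np.median(W[g],axis=0))
t=sub(115,210,155,222)&(W[...,2]>.025); t2=sub(115,210,155,222)&(hsv[...,0]>100)&(hsv[...,0]<130)&(hsv[...,1]>120)
print('tray walls',t.sum(),rect(W[t][:,:2]),np.percentile(W[t][:,2],[50,90]));print('tray blue',rect(W[t2&(W[...,2]>.01)][:,:2]))
s=sub(145,180,166,210)&(hsv[...,1]<90)&(hsv[...,2]>90)
n,l,st,c=cv2.connectedComponentsWithStats(s.astype(np.uint8))
for i in range(1,n):
    if st[i,4]>25: q=W[l==i]; print('shaft',st[i],rect(q[:,:2]),np.median(q[:,2]))
vis=np.vstack([cv2.resize(im[155:225,110:220],None,fx=5,fy=5,interpolation=2)])
cv2.imwrite('pics/crop.png',vis[:,:,::-1])
E
```

```text
{'fx': 389.06436625370645, 'fy': 389.06436625370645, 'cx': 283.82087820497003, 'cy': 206.39173867881777, 'R': array([[ 0.00834672, -0.99994004, -0.00708835],
       [-0.99730754, -0.00780786, -0.07291581],
       [ 0.07285609,  0.00767787, -0.99731291]]), 't': array([-0.23993909,  0.44342582,  1.21587761])}
rake bar 482 (array([ 488.1, -337.9]), [35.2, 175.9], np.float32(169.62)) 0.03118736073884334
grip 153 (array([ 487.4, -337.4]), [24.2, 49.6], np.float32(169.41)) [ 0.48567343 -0.33723591  0.10043701]
tray walls 707 (array([502.1, 153.7]), [145.9, 230.7], np.float32(90.42)) [0.03474151 0.03951179]
tray blue (array([502.1, 151.9]), [145.9, 227.6], np.float32(90.42))
shaft [148 170  15  34  66] (array([504.6, 169. ]), [7.4, 111.6], np.float32(159.78)) 0.0290358301780618
shaft [169 170   6  36  64] (array([501.8, 118.7]), [7.1, 112.2], np.float32(7.8)) 0.02905978452923369
```

View pics/scene0.png

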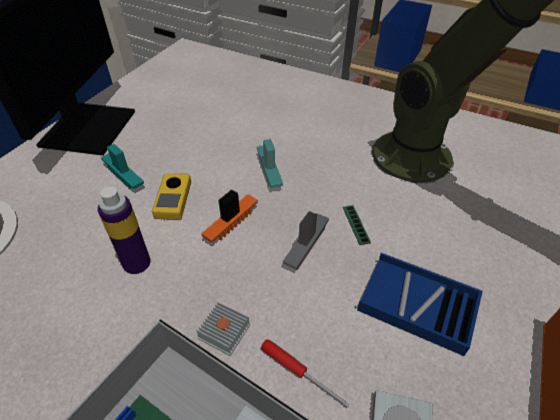

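```bash
cat >> h.py <<'E'
def Rz(a): a=np.radians(a); return np.array([[np.cos(a),-np.sin(a),0],[np.sin(a),np.cos(a),0],[0,0,1]])
def plan(targets,start=None):
    """targets: (x,y,z,yaw); prints fractions of each from the previous one (one call each)."""
    if start is None:
        s=env.read_state(); start=[*s['tool_pos'],s['orientation'][2]]; print(s['time'],np.round(start,4))
    p=start
    for t in targets:
        T=Rz(p[3])@np.diag([1,-1,-1]); f=T.T@(np.array(t[:3])-p[:3])/.3
        y=((p[3]-t[3]+180)%360-180)/90
        print(t,np.round([*f,y],4), 'rows>=',np.ceil(max(np.linalg.norm(f)*6,abs(y)*90/8.59))); p=t
E
python3 - <<'E'
from h import *
plan([(.42,.32,.2,165),(.5,.03,.2,169.5),(.4870,-.25,.18,169.5),(.4870,-.3375,.15,169.5)])
E
```

```text
0.25 [  0.2495   0.5728   0.2309 156.4608]
(0.42, 0.32, 0.2, 165) [-0.8575 -0.5455  0.1029 -0.0949] rows>= 7.0
(0.5, 0.03, 0.2, 169.5) [-0.5078 -0.8647  0.     -0.05  ] rows>= 7.0
(0.487, -0.25, 0.18, 169.5) [-0.1275 -0.9256  0.0667  0.    ] rows>= 6.0
(0.487, -0.3375, 0.15, 169.5) [-0.0532 -0.2868  0.1     0.    ] rows>= 2.0
```

Call:
{"fn": "move_arm", "kwargs": {"rows": [-0.857,-0.545,0.103,-0.095,1,-0.857,-0.545,0.103,-0.095,1,-0.857,-0.545,0.103,-0.095,1,-0.857,-0.545,0.103,-0.095,1,-0.857,-0.545,0.103,-0.095,1,-0.857,-0.545,0.103,-0.095,1,-0.857,-0.545,0.103,-0.095,1,-0.857,-0.545,0.103,-0.095,1]}}

```text
time: 1.05
tool_pos: [0.4212, 0.3186, 0.2002]
orientation: [-180.0, 0.0, 164.8]
ft_force: [-0.9, 0.6, 1.0]
width: 1.0
grip_force: 0.0
```

Call:
{"fn": "move_arm", "kwargs": {"rows": [-0.508,-0.865,0,-0.05,1,-0.508,-0.865,0,-0.05,1,-0.508,-0.865,0,-0.05,1,-0.508,-0.865,0,-0.05,1,-0.508,-0.865,0,-0.05,1,-0.508,-0.865,0,-0.05,1,-0.508,-0.865,0,-0.05,1,-0.508,-0.865,0,-0.05,1]}}

```text
time: 1.85
tool_pos: [0.5004, 0.0311, 0.2004]
orientation: [180.0, -0.0, 169.5]
ft_force: [-0.3, 1.2, 0.4]
width: 1.003
grip_force: 0.0
```

Call:
{"fn": "move_arm", "kwargs": {"rows": [-0.128,-0.926,0.067,0,1,-0.128,-0.926,0.067,0,1,-0.128,-0.926,0.067,0,1,-0.128,-0.926,0.067,0,1,-0.128,-0.926,0.067,0,1,-0.128,-0.926,0.067,0,1,-0.128,-0.926,0.067,0,1,-0.128,-0.926,0.067,0,1]}}

```text
time: 2.65
tool_pos: [0.4885, -0.2472, 0.1801]
orientation: [179.9, -0.0, 169.7]
ft_force: [1.0, 0.1, -0.1]
width: 0.999
grip_force: 0.0
```

Run:
```python
from h import *
plan([(.4870,-.3375,.15,169.5)])
s=env.read_state(); im,d=read_camera('wrist'); cv2.imwrite('pics/w1.png',im[:,:,::-1])
im2,d2=read_camera('top'); np.savez('pics/top1.npz',im=im2,d=d2)
P=camera_params('wrist'); T=P['T_tool_cam']; print(np.round(T,3))
from scipy.spatial.transform import Rotation as R
Q=np.eye(4);Q[:3,:3]=R.from_euler('xyz',s['orientation'],degrees=True).as_matrix();Q[:3,3]=s['tool_pos']
M=np.linalg.inv(Q@T); P['R']=M[:3,:3];P['t']=M[:3,3]
W=cloud(d,P); hsv=cv2.cvtColor(im,cv2.COLOR_RGB2HSV)
near=(d>0)&(np.hypot(W[...,0]-.487,W[...,1]+.3375)<.12)
o=near&(hsv[...,0]<22)&(hsv[...,1]>130)&(abs(W[...,2]-.0305)<.008)
print('bar',o.sum(),rect(W[o][:,:2]),np.median(W[o][:,2]))
g=near&(W[...,2]>.09)&(W[...,2]<.11); print('grip',g.sum(),rect(W[g][:,:2]),np.median(W[g][:,2]))
# tray from the top, arm out of the way
P=camera_params('top'); W=cloud(d2,P)
near=(abs(W[...,0]-.502)<.09)&(abs(W[...,1]-.153)<.13)&(d2>0)&(W[...,2]>.031)
print('walls',rect(W[near][:,:2]),W[near][:,2].mean())
```

```text
2.65 [  0.4885  -0.2472   0.1801 169.6621]
(0.487, -0.3375, 0.15, 169.5) [-0.0491 -0.297   0.1004  0.0018] rows>= 2.0
[[ 0.    -0.963 -0.271  0.067]
 [ 1.    -0.     0.002 -0.001]
 [-0.002 -0.271  0.963 -0.143]
 [ 0.     0.     0.     1.   ]]
bar 6235 (array([ 487.5, -337.1]), [36.3, 174.1], np.float32(169.67)) 0.03090045846839663
grip 2783 (array([ 486.9, -336.8]), [23.6, 49.1], np.float32(169.72)) 0.10058854368487767
walls (array([502.1, 154. ]), [146.0, 229.2], np.float32(90.42)) 0.03687616560218328
```

View pics/w1.png

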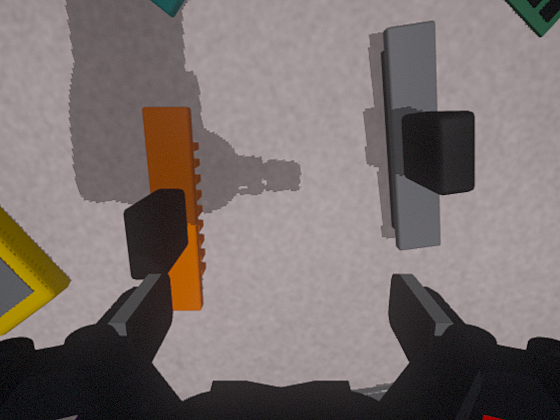

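The wrist view shows the orange rake at (175,210), standing alone, with the grey decoy at (410,130). The wrist and top measurements agree: (0.487, -0.337) at 169.7°.

Call:
{"fn": "move_arm", "kwargs": {"rows": [-0.049,-0.297,0.1,0,1,-0.049,-0.297,0.1,0,1,-0.049,-0.297,0.1,0,1,-0.049,-0.297,0.1,0,1,-0.049,-0.297,0.1,0,1]}}

```text
time: 3.25
tool_pos: [0.4868, -0.3374, 0.1507]
orientation: [179.9, 0.0, 169.7]
ft_force: [0.6, 0.0, 0.5]
width: 0.998
grip_force: 0.0
```

Run:
```python
from h import *
plan([(.4870,-.337,.046,169.7)])
```

```text
3.25 [ 4.868000e-01 -3.374000e-01  1.507000e-01  1.697092e+02]
(0.487, -0.337, 0.046, 169.7) [-3.000e-04  1.300e-03  3.489e-01  1.000e-04] rows>= 3.0
```

Call:
{"fn": "move_arm", "kwargs": {"rows": [0,0,0.1,0,1,0,0,0.2,0,1,0,0,0.3,0,1,0,0.001,0.349,0,1,0,0.001,0.349,0,1,0,0.001,0.349,0,0,0,0.001,0.349,0,-1,0,0.001,0.349,0,-1], "force": 60}}

```text
time: 4.05
tool_pos: [0.4865, -0.34, 0.047]
orientation: [-179.9, 0.1, 169.5]
ft_force: [0.2, -0.2, -0.6]
width: 0.516
grip_force: 0.0
```

Call:
{"fn": "move_arm", "kwargs": {"rows": [0,0,0,0,-1,0,0,0,0,-1,0,0,0,0,-1,0,0,0,0,-1,0,0,0,0,-1,0,0,0,0,-1,0,0,0,0,-1]}}

```text
time: 4.75
tool_pos: [0.4858, -0.3399, 0.0462]
orientation: [-180.0, 0.0, 169.5]
ft_force: [-0.3, 1.4, 6.2]
width: 0.277
grip_force: 62.1
```

Call:
{"fn": "move_arm", "kwargs": {"rows": [0,0,-0.15,0,-1,0,0,-0.3,0,-1,0,0,-0.3,0,-1,0,0,-0.3,0,-1]}}

```text
time: 5.15
tool_pos: [0.4858, -0.3402, 0.1363]
orientation: [-180.0, 0.1, 169.5]
ft_force: [-0.4, -0.6, -1.5]
width: 0.274
grip_force: 61.5
```

Run:
```python
from h import *
plan([(.495,-.16,.14,175),(.503,.06,.14,180.3)])
```

```text
5.15 [ 4.858000e-01 -3.402000e-01  1.363000e-01  1.694977e+02]
(0.495, -0.16, 0.14, 175) [ 0.0793  0.596  -0.0122 -0.0611] rows>= 4.0
(0.503, 0.06, 0.14, 180.3) [ 0.0373  0.7329  0.     -0.0589] rows>= 5.0
```

Call:
{"fn": "move_arm", "kwargs": {"rows": [0,0,-0.15,0,-1,0,0,-0.25,0,-1,0.04,0.2,-0.25,-0.03,-1,0.06,0.4,-0.25,-0.06,-1,0.079,0.5,-0.25,-0.06,-1,0.079,0.596,-0.25,-0.061,-1,0.079,0.596,-0.25,-0.061,-1,0.079,0.596,-0.25,-0.061,-1]}}

```text
time: 5.95
tool_pos: [0.4942, -0.159, 0.2092]
orientation: [180.0, -0.2, 175.1]
ft_force: [-0.1, -0.1, -0.3]
width: 0.271
grip_force: 61.3
```

Call:
{"fn": "move_arm", "kwargs": {"rows": [0.01,0.15,0,-0.02,-1,0.02,0.3,0,-0.04,-1,0.03,0.45,0,-0.05,-1,0.037,0.6,0,-0.059,-1,0.037,0.733,0,-0.059,-1,0.037,0.733,0,-0.059,-1,0.037,0.733,0,-0.059,-1,0.037,0.733,0,-0.059,-1]}}

```text
time: 6.75
tool_pos: [0.5029, 0.058, 0.2098]
orientation: [-179.9, -0.1, -179.9]
ft_force: [-0.1, -1.1, -0.7]
width: 0.275
grip_force: 61.3
```

Run:
```python
from h import *
plan([(.503,.06,.12,180.3)])
im,d=read_camera('top'); P=camera_params('top'); W=cloud(d,P); hsv=cv2.cvtColor(im,cv2.COLOR_RGB2HSV)
o=(hsv[...,0]<22)&(hsv[...,1]>130)&(d>0)&(abs(W[...,0]-.5)<.13)&(abs(W[...,1]-.06)<.06)&(W[...,2]>.05)
print(o.sum(),rect(W[o][:,:2]),np.median(W[o][:,2]))
im,d=read_camera('wrist'); cv2.imwrite('pics/w2.png',im[:,:,::-1])
s=env.read_state(); P=camera_params('wrist')
from scipy.spatial.transform import Rotation as R
Q=np.eye(4);Q[:3,:3]=R.from_euler('xyz',s['orientation'],degrees=True).as_matrix();Q[:3,3]=s['tool_pos']
M=np.linalg.inv(Q@P['T_tool_cam']); P['R']=M[:3,:3];P['t']=M[:3,3]
W=cloud(d,P); hsv=cv2.cvtColor(im,cv2.COLOR_RGB2HSV)
o=(hsv[...,0]<22)&(hsv[...,1]>130)&(d>0)&(W[...,2]>.1)
print(o.sum(),rect(W[o][:,:2]),np.percentile(W[o][:,2],[10,50,90]))
```

```text
6.75 [ 5.029000e-01  5.800000e-02  2.098000e-01 -1.798592e+02]
(0.503, 0.06, 0.12, 180.3) [-0.0004  0.0067  0.2994 -0.0018] rows>= 2.0
673 (array([492.2,  53.6]), [92.0, 199.3], np.float32(15.29)) 0.19441972535984103
13503 (array([466.4,  49. ]), [52.8, 99.9], np.float32(179.96)) [0.19436503 0.19523786 0.19614172]
```

View pics/w2.png

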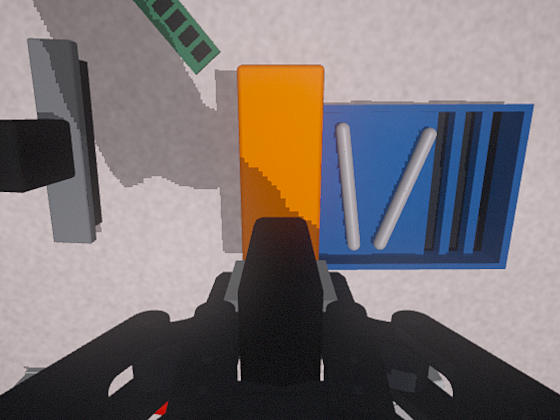

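The wrist view shows the rake held square, with the bar at (280,160). The tray is to its right, with shafts at (347,187) and (405,188) and the grooves at x≈430-500. Lowering at tray x ≈ -90.

Call:
{"fn": "move_arm", "kwargs": {"rows": [0.003,0.012,0.15,-0.003,-1,0.003,0.012,0.3,-0.003,-1,0.003,0.012,0.38,-0.003,-1,0.003,0.012,0.43,-0.003,-1,0.003,0.012,0.46,-0.003,-1,0.003,0.012,0.473,-0.003,-1,0.003,0.012,0.476,-0.003,-1,0.003,0.012,0.476,-0.003,-1]}}

```text
time: 7.65
tool_pos: [0.5026, 0.0638, 0.0684]
orientation: [180.0, 0.1, -179.4]
ft_force: [0.4, 0.5, -1.5]
width: 0.273
grip_force: 61.4
```

Call:
{"fn": "move_arm", "kwargs": {"rows": [0,0,0.003,0,-1,0,0,0.006,0,-1,0,0,0.006,0,-1]}}

```text
time: 7.95
tool_pos: [0.5022, 0.064, 0.0662]
orientation: [180.0, 0.0, -179.4]
ft_force: [-0.5, -0.1, -1.5]
width: 0.272
grip_force: 61.4
```

Call:
{"fn": "move_arm", "kwargs": {"rows": [0,0,0.003,0,-1,0,0,0.005,0,-1,0,0,0.005,0,-1]}}

```text
time: 8.25
tool_pos: [0.502, 0.064, 0.0647]
orientation: [-180.0, 0.0, -179.4]
ft_force: [-1.1, 0.5, 2.1]
width: 0.27
grip_force: 61.9
```

Call:
{"fn": "move_arm", "kwargs": {"rows": [0,0,0.002,0,-1,0,0,0.003,0,-1,0,0,0.003,0,-1]}}

```text
time: 8.55
tool_pos: [0.5021, 0.064, 0.0646]
orientation: [-180.0, 0.0, -179.4]
ft_force: [-3.8, -0.8, 12.9]
width: 0.277
grip_force: 63.5
```

Call:
{"fn": "move_arm", "kwargs": {"rows": [0,0.02,-0.001,0,-1,0,0.04,-0.001,0,-1,0,0.06,-0.001,0,-1,0,0.08,-0.001,0,-1,0,0.1,-0.001,0,-1,0,0.12,-0.001,0,-1,0,0.14,-0.001,0,-1,0,0.16,-0.001,0,-1]}}

```text
time: 9.35
tool_pos: [0.5025, 0.1104, 0.0646]
orientation: [-179.9, 0.1, -179.5]
ft_force: [-0.1, -6.3, 8.0]
width: 0.277
grip_force: 62.6
```

Call:
{"fn": "move_arm", "kwargs": {"rows": [0,0.02,0,0,-1,0,0.04,0,0,-1,0,0.06,0,0,-1,0,0.08,0,0,-1,0,0.1,0,0,-1,0,0.12,0,0,-1,0,0.14,0,0,-1,0,0.16,0,0,-1]}}

```text
time: 10.15
tool_pos: [0.5019, 0.1581, 0.0646]
orientation: [-179.9, 0.1, -179.5]
ft_force: [0.3, -5.7, 8.6]
width: 0.27
grip_force: 62.7
```

Run:
```python
from h import *
s=env.read_state(); print(s['tool_pos'],s['ft_force'],s['torque'])
im,d=read_camera('wrist'); im2,_=read_camera('scene')
cv2.imwrite('pics/w3.png',np.vstack([im[:300],cv2.resize(im2[240:360,330:500],(425,300))[:, :] if 0 else np.pad(cv2.resize(im2[240:360,330:500],(425,300)),((0,0),(0,135),(0,0)))])[:,:,::-1])
```

```text
[0.501935   0.15806476 0.0646473 ] [ 0.33659825 -5.72591121  8.61864021] [-1.50876657 -0.05665342 -0.0349395 ]
```

View pics/w3.png

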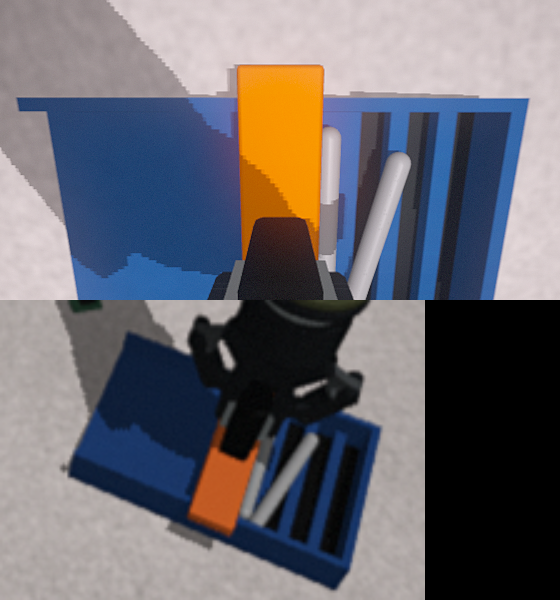

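The picture shows shaft a lying square against the teeth at (330,190). Shaft b is still askew at (385,220), with its far end over groove 1. Continuing.

Call:
{"fn": "move_arm", "kwargs": {"rows": [0,0.02,0,0,-1,0,0.04,0,0,-1,0,0.06,0,0,-1,0,0.08,0,0,-1]}}

```text
time: 10.65
tool_pos: [0.5018, 0.182, 0.0647]
orientation: [-179.9, 0.1, -179.5]
ft_force: [-0.3, -5.6, 7.5]
width: 0.278
grip_force: 62.7
```

Run:
```python
from h import *
im,d=read_camera('wrist'); im2,_=read_camera('scene')
cv2.imwrite('pics/w4.png',np.vstack([im[:300],np.pad(cv2.resize(im2[240:360,330:500],(425,300)),((0,0),(0,135),(0,0)))])[:,:,::-1])
```

```text
(no output)
```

View pics/w4.png

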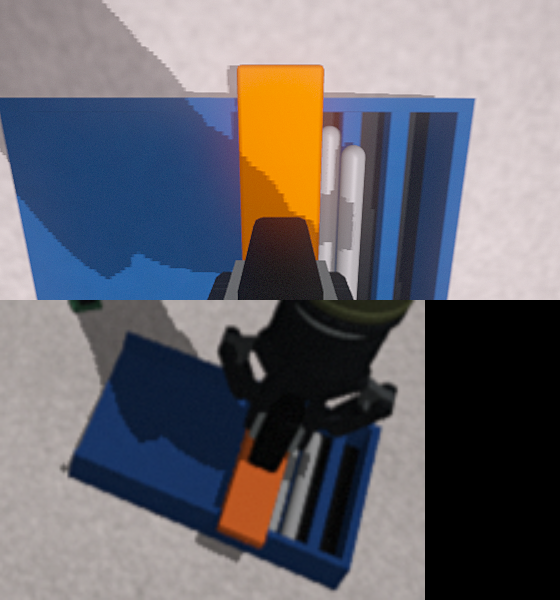

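The picture shows both shafts parallel. One (330,200) is just ahead of the teeth at groove 1, and the other (352,210) is on the first ridge, heading for groove 2. Continuing.

Call:
{"fn": "move_arm", "kwargs": {"rows": [0,0.015,0,0,-1,0,0.03,0,0,-1,0,0.045,0,0,-1,0,0.06,0,0,-1,0,0.075,0,0,-1,0,0.09,0,0,-1,0,0.105,0,0,-1,0,0.12,0,0,-1]}}

```text
time: 11.55
tool_pos: [0.5014, 0.2182, 0.0647]
orientation: [-179.9, 0.1, -179.5]
ft_force: [0.1, -6.1, 9.1]
width: 0.273
grip_force: 62.7
```

Run:
```python
from h import *
im,d=read_camera('wrist'); im2,_=read_camera('scene')
cv2.imwrite('pics/w5.png',np.vstack([im[:300],np.pad(cv2.resize(im2[240:360,330:500],(425,300)),((0,0),(0,135),(0,0)))])[:,:,::-1])
```

```text
(no output)
```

View pics/w5.png

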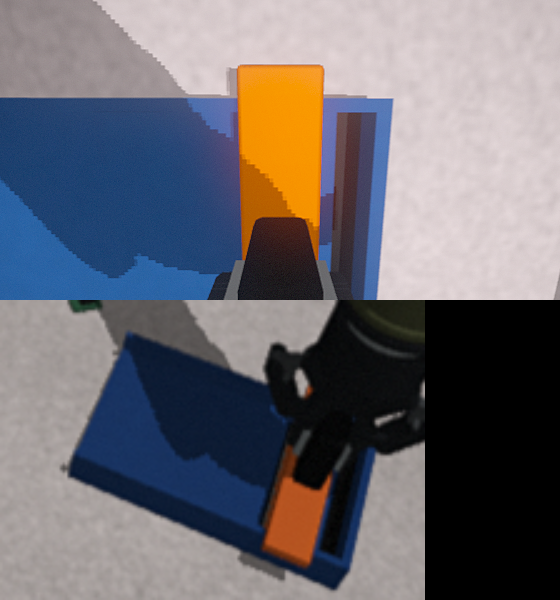

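The picture shows groove 3 (355,200) empty and the floor behind the rake clear, so both shafts should be in grooves 1 and 2 under the bar. Lifting and checking.

Call:
{"fn": "move_arm", "kwargs": {"rows": [0,0,-0.05,0,-1,0,0,-0.15,0,-1,0,0,-0.3,0,-1,0,0,-0.45,0,-1,0,0,-0.5,0,-1,0,0,-0.5,0,-1]}}

```text
time: 12.25
tool_pos: [0.5017, 0.2206, 0.2164]
orientation: [179.9, 0.3, -179.4]
ft_force: [-0.2, 0.1, -1.4]
width: 0.274
grip_force: 61.5
```

Call:
{"fn": "move_arm", "kwargs": {"rows": [0,-0.15,0,0,-1,0,-0.3,0,0,-1,0,-0.45,0,0,-1,0,-0.6,0,0,-1,0,-0.75,0,0,-1,0,-0.8,0,0,-1,0,-0.8,0,0,-1]}}

```text
time: 12.95
tool_pos: [0.5017, -0.0237, 0.212]
orientation: [-179.9, -0.2, -179.7]
ft_force: [-0.0, -0.2, -1.4]
width: 0.272
grip_force: 61.4
```

Run:
```python
from h import *
im,d=read_camera('top'); np.savez('pics/top6.npz',im=im,d=d); P=camera_params('top'); W=cloud(d,P); hsv=cv2.cvtColor(im,cv2.COLOR_RGB2HSV)
plan([(.505,.03,.2,180.5)])
T=Rz(90.42)[:2,:2]; L=(W[...,:2]-[.5021,.153])@T
s=(d>0)&(abs(L[...,0])<.105)&(abs(L[...,1])<.066)&(hsv[...,1]<90)&(hsv[...,2]>80)&(W[...,2]<.05)
n,l,st,c=cv2.connectedComponentsWithStats(s.astype(np.uint8))
for i in range(1,n):
    if st[i,4]>15: print(st[i],rect(L[l==i]),np.median(W[l==i][:,2]))
cv2.imwrite('pics/t6.png',cv2.resize(im[130:270,110:310],None,fx=4,fy=4,interpolation=2)[:,:,::-1])
```

```text
13.0 [ 5.020000e-01 -2.120000e-02  2.122000e-01 -1.795785e+02]
(0.505, 0.03, 0.2, 180.5) [-0.0114  0.1705  0.0408 -0.0009] rows>= 2.0
```

View pics/t6.png

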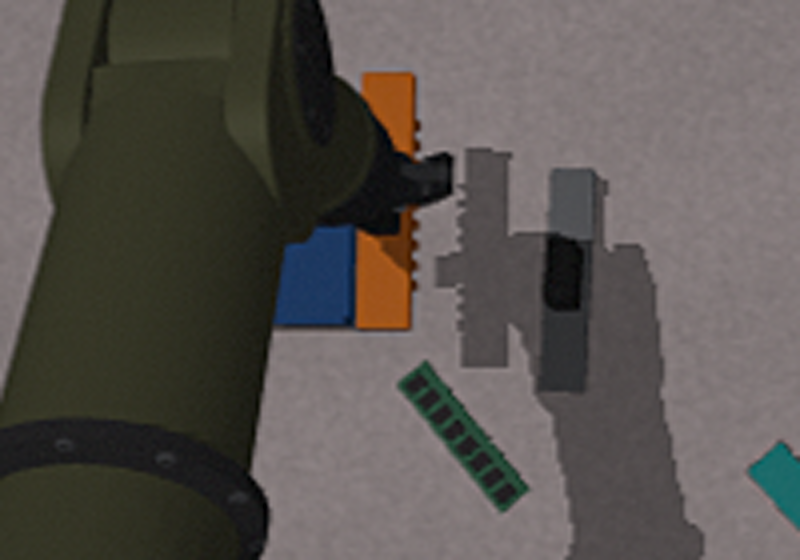

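The crop shows the arm covering the tray and the rake held level at (385,200). I'll move on over the place where the rake stood and look again from there.

Call:
{"fn": "move_arm", "kwargs": {"rows": [0.05,-0.15,0,0,-1,0.05,-0.3,0,0,-1,0.05,-0.45,0,0,-1,0.05,-0.6,0,0,-1,0.05,-0.75,0,0,-1,0.05,-0.9,0,0,-1,0.05,-1,0,0,-1,0.05,-1,0,0,-1]}}

```text
time: 13.8
tool_pos: [0.4902, -0.3239, 0.2122]
orientation: [-179.9, -0.1, -179.7]
ft_force: [-0.8, -0.4, -1.7]
width: 0.272
grip_force: 61.3
```

Run:
```python
from h import *
im,d=read_camera('top'); np.savez('pics/top7.npz',im=im,d=d); P=camera_params('top'); W=cloud(d,P); hsv=cv2.cvtColor(im,cv2.COLOR_RGB2HSV)
plan([(.487,-.335,.06,180.5)])
T=Rz(90.42)[:2,:2]; L=(W[...,:2]-[.5021,.153])@T
s=(d>0)&(abs(L[...,0])<.105)&(abs(L[...,1])<.066)&(hsv[...,1]<90)&(hsv[...,2]>80)&(W[...,2]<.05)
n,l,st,c=cv2.connectedComponentsWithStats(s.astype(np.uint8))
for i in range(1,n):
    if st[i,4]>15: print(st[i],rect(L[l==i]),np.median(W[l==i][:,2]))
cv2.imwrite('pics/t7.png',cv2.resize(im[130:230,110:360],None,fx=3,fy=3,interpolation=2)[:,:,::-1])
```

```text
13.85 [   0.4908   -0.3207    0.2122 -179.5135]
(0.487, -0.335, 0.06, 180.5) [ 1.320e-02 -4.760e-02  5.075e-01 -2.000e-04] rows>= 4.0
[136 168   4  36 102] (array([76.1, -7.1]), [10.5, 112.1], np.float32(89.74)) 0.01598465955907601
[144 170   4  37 103] (array([53. ,  0.9]), [9.2, 115.3], np.float32(90.48)) 0.01641310144836869
```

View pics/t7.png

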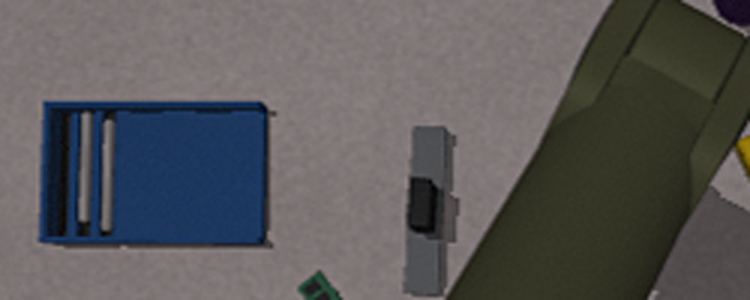

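The crop shows both shafts parallel in grooves 1 and 2, at (108,173) and (86,173). The depth tops of 16.0-16.4 mm match the expected 16.5 mm. Lowering the rake onto the bench.

Call:
{"fn": "move_arm", "kwargs": {"rows": [0.013,-0.048,0.15,0,-1,0.013,-0.048,0.3,0,-1,0.013,-0.048,0.4,0,-1,0.013,-0.048,0.47,0,-1,0.013,-0.048,0.51,0,-1,0.013,-0.048,0.535,0,-1,0.013,-0.048,0.545,0,-1,0.013,-0.048,0.545,0,-1]}}

```text
time: 14.65
tool_pos: [0.4877, -0.3343, 0.0508]
orientation: [-180.0, 0.0, -179.4]
ft_force: [0.5, -0.2, -1.6]
width: 0.272
grip_force: 61.5
```

Call:
{"fn": "move_arm", "kwargs": {"rows": [0,0,0.003,0,-1,0,0,0.006,0,-1,0,0,0.006,0,-1]}}

```text
time: 14.95
tool_pos: [0.4874, -0.3349, 0.0491]
orientation: [-180.0, 0.0, -179.4]
ft_force: [-0.8, -0.2, -2.0]
width: 0.278
grip_force: 61.5
```

Call:
{"fn": "move_arm", "kwargs": {"rows": [0,0,0.003,0,-1,0,0,0.006,0,-1,0,0,0.009,0,-1,0,0,0.009,0,-1]}}

```text
time: 15.35
tool_pos: [0.4871, -0.3347, 0.0462]
orientation: [-180.0, 0.0, -179.4]
ft_force: [-1.1, 0.6, 2.4]
width: 0.275
grip_force: 62.0
```

Call:
{"fn": "move_arm", "kwargs": {"rows": [0,0,0.002,0,-1,0,0,0.002,0,-1]}}

```text
time: 15.55
tool_pos: [0.4871, -0.3347, 0.0462]
orientation: [-180.0, 0.0, -179.4]
ft_force: [-2.5, 1.7, 8.6]
width: 0.277
grip_force: 62.9
```

Call:
{"fn": "move_arm", "kwargs": {"rows": [0,0,-0.001,0,-0.2,0,0,-0.001,0,0.2,0,0,-0.001,0,0.6,0,0,-0.001,0,1,0,0,-0.001,0,1,0,0,-0.001,0,1,0,0,-0.001,0,1,0,0,-0.001,0,1]}}

```text
time: 16.35
tool_pos: [0.4872, -0.3346, 0.0456]
orientation: [-180.0, -0.0, -179.4]
ft_force: [0.8, 0.2, -0.4]
width: 1.0
grip_force: 0.0
```

Call:
{"fn": "move_arm", "kwargs": {"rows": [0,0,-0.05,0,1,0,0,-0.15,0,1,0,0,-0.3,0,1,0,0,-0.45,0,1,0,0,-0.6,0,1,0,0,-0.6,0,1,0,0,-0.6,0,1]}}

```text
time: 17.05
tool_pos: [0.4875, -0.3349, 0.2268]
orientation: [-179.9, 0.1, -179.4]
ft_force: [-0.6, 0.2, -0.5]
width: 1.0
grip_force: 0.0
```

Run:
```python
from h import *
im,d=read_camera('top'); P=camera_params('top'); W=cloud(d,P); hsv=cv2.cvtColor(im,cv2.COLOR_RGB2HSV)
T=Rz(90.42)[:2,:2]; L=(W[...,:2]-[.5021,.153])@T
s=(d>0)&(abs(L[...,0])<.105)&(abs(L[...,1])<.066)&(hsv[...,1]<90)&(hsv[...,2]>80)&(W[...,2]<.05)
n,l,st,c=cv2.connectedComponentsWithStats(s.astype(np.uint8))
for i in range(1,n):
    if st[i,4]>15: print(rect(L[l==i]),np.median(W[l==i][:,2]))
s=env.read_state(); print(s['time'],s['width'],s['tool_pos'])
im,d=read_camera('scene'); P=camera_params('scene'); W=cloud(d,P); hsv=cv2.cvtColor(im,cv2.COLOR_RGB2HSV)
near=(d>0)&(np.hypot(W[...,0]-.487,W[...,1]+.335)<.12)
o=near&(hsv[...,0]<22)&(hsv[...,1]>130)&(W[...,2]>.027); g=near&(W[...,2]>.09)&(W[...,2]<.12)
print('bar z',np.percentile(W[o][:,2],[10,50,90]),rect(W[o][:,:2]),'grip z',np.median(W[g][:,2]))
```

```text
(array([76.6, -6.7]), [10.4, 111.9], np.float32(89.23)) 0.016478888153821775
(array([52.7,  1. ]), [10.0, 115.6], np.float32(90.14)) 0.016134533215750188
17.1 1.0021197072659669 [ 0.486843   -0.33443124  0.22528167]
bar z [0.02842118 0.03045695 0.03269913] (array([ 487.7, -346.4]), [61.1, 175.5], np.float32(0.96)) grip z 0.0998707442267566
```

The rake stands upright on the bench, with its bar top at 30.5 mm and grip top at 100 mm. Both shafts are still in their grooves, and the gripper is clear.

```bash
python3 -c "
from workcell import finish_job; print(finish_job())"
```

```text
the job is handed in; nothing more can be done
None
```

I handed the job in at about 17 s of the 51 s allowed: both shafts lie flat and parallel in grooves 1 and 2, and the rake stands on its teeth on the bench with the gripper clear; `finish_job` returned no verdict.

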